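# Make up the two jig hardware kits

### The job

Make up the two hardware kits for the saw's jigs: the blue tray (feather-board kit) gets the large star knob, the dark T-slot nut and the hex bolt, and the orange tray (stop-block kit) gets the small star knob and the bright T-slot nut. Set each piece fully down in the recess made for it, upright with its stud, shank or threaded hole pointing up as it stands now, and let go. Leave the green tin, the tape measure and the spanner where they are.

Things in the scene. Friction and masses are not known exactly. Their poses are not given: they have to be found in the camera images.
- blue_tray: Blue kit tray, 104 (x) by 136 (y) by 18 mm high, fixed; place and yaw vary. Origin: centre of underside; x points away from the edge with the white card, z up. Recess floors (grey felt) 12 mm above the table. Recesses (x, y in mm): round, 64 wide, at (0, 28) for the large knob; square, 38 wide, sides along x and y, at (25, -36) for the dark nut; round, 36 wide, at (-25, -36) for the hex bolt.
- orange_tray: Orange kit tray, 80 (x) by 124 (y) by 18 mm high, fixed; place and yaw vary. Origin: centre of underside; x points away from the edge with the white card, z up. Recess floors (grey felt) 12 mm above the table. Recesses (x, y in mm): round, 54 wide, at (0, 26) for the small knob; square, 38 wide, sides along x and y, at (0, -33) for the bright nut.
- large_knob: Large black star knob, 47 mm across and 52 mm tall in all, standing on its face with its steel stud up: black star 13 mm thick, black hub of 24 mm diameter up to 21 mm, then an 8 mm steel stud from 21 to 52 mm, its axis 1 mm to +y of the origin. Grasp the stud. 45 g. Its origin is the centre of its underside, z up; it starts upright on the table.
- small_knob: Small black star knob, 37 mm across and 42 mm tall in all, standing on its face with its steel stud up: black star 13 mm thick, black hub of 19 mm diameter up to 21 mm, then an 8 mm steel stud from 21 to 42 mm, its axis 1 mm to +y of the origin. Grasp the stud. 45 g. Its origin is the centre of its underside, z up; it starts upright on the table.
- hex_bolt: Bright steel hex bolt, 52 mm tall, standing on its hexagon head (7 mm thick, 17 mm across flats, 19 mm over the corners), shank of 10 mm diameter up. Grasp the shank. 40 g. Its origin is the centre of its underside, z up; it starts upright on the table.
- dark_nut: T-slot nut of dark grey mottled steel, 22 by 22 mm, 12 mm tall, lying on its broad flange with the threaded hole up. The narrower neck (10 mm wide) rises from the flange above 7 mm and runs along x, so only the two end faces (+x and -x, 22 mm apart) are upright over the full height: grip it there. 30 g. Its origin is the centre of its underside, z up; it starts upright on the table.
- bright_nut: T-slot nut of bright, pale silvery steel, 22 by 22 mm, 12 mm tall, lying on its broad flange with the threaded hole up. The narrower neck (10 mm wide) rises from the flange above 7 mm and runs along x, so only the two end faces (+x and -x, 22 mm apart) are upright over the full height: grip it there. 30 g. Its origin is the centre of its underside, z up; it starts upright on the table.
- wax_tin: Bystander, to be left alone: round green tin with a lid, 66 mm diameter, 49 mm tall. Its origin is the centre of its underside, z up; it starts upright on the table.
- tape_measure: Bystander, to be left alone: yellow and black tape measure standing on its edge, 34 mm (x) by 86 mm (y), 68 mm tall. Its origin is the centre of its underside, z up; it starts upright on the table.
- spanner: Bystander, to be left alone: steel combination spanner lying flat, 39 mm (x) by 208 mm (y), 9 mm thick. Its origin is the centre of its underside, z up.

How it is judged (in metres and radians):
At the end, for the whole second after the job is handed in: Each piece is in its own recess of its own tray: origin within 12 mm of the recess centre along each tray axis, under 15 mm above the table, upright within 0.12 rad, at rest (0.02 m/s, 0.2 rad/s); the tin, tape measure and spanner within 20 mm of their starts (x of large_knob in the frame of blue_tray between -0.012 and 0.012 m and y of large_knob in the frame of blue_tray between 0.016 and 0.04 m and z of each of large_knob, dark_nut, hex_bolt in the frame of blue_tray below 0.015 m and angle between each of large_knob, dark_nut, hex_bolt, small_knob, bright_nut's own z axis and vertical below 0.12 rad and linear speed of each of large_knob, dark_nut, hex_bolt, small_knob, bright_nut below 0.02 m/s and angular speed of each of large_knob, dark_nut, hex_bolt, small_knob, bright_nut below 0.2 rad/s and x of dark_nut in the frame of blue_tray between 0.013 and 0.037 m and y of dark_nut in the frame of blue_tray between -0.048 and -0.024 m and x of hex_bolt in the frame of blue_tray between -0.037 and -0.013 m and y of hex_bolt in the frame of blue_tray between -0.048 and -0.024 m and x of small_knob in the frame of orange_tray between -0.012 and 0.012 m and y of small_knob in the frame of orange_tray between 0.014 and 0.038 m and z of each of small_knob, bright_nut in the frame of orange_tray below 0.015 m and x of bright_nut in the frame of orange_tray between -0.012 and 0.012 m and y of bright_nut in the frame of orange_tray between -0.045 and -0.021 m and distance of each of wax_tin, tape_measure, spanner from where it was at the start of the episode below 0.02 m); the robot touches nothing.
It fails at once if The green tin is pushed more than 20 mm from its place (distance of wax_tin from where it was at the start of the episode above 0.02 m).
It fails at once if The tape measure is pushed more than 20 mm from its place (distance of tape_measure from where it was at the start of the episode above 0.02 m).
It fails at once if The spanner is pushed more than 20 mm from its place (distance of spanner from where it was at the start of the episode above 0.02 m).
It also fails if it takes over 109 s, if anything falls off the work surface, if the arm or the gripper's body presses on something with over 40 N, if the wrist force passes 120 N, or if a joint passes its speed limit or range.

### The arm

A 7-joint arm with a two-finger parallel gripper is mounted at the origin on the work surface; the furniture and walls round the work are solid. World frame = base frame: x ahead of the robot, y to its left, z up, the work surface at z = 0. Lengths are in mm, angles in degrees, forces in N, time in s.
With the tool pointing down it reaches from about 425 to 825 mm from the base axis. Payload 3.6 kg.
Tool frame: the origin (TCP) lies at the very end of the fingers, on their centre line; the grasp point (between the pads) lies 19 mm behind it (ctrl.hold_point_z is the distance from the TCP to the grasp point, in mm); z points along the fingers, y is the line along which they close (so a half turn about z gives the same grasp; the last joint's range is limited). The gripper opens to 85 mm and grips with 20 to 120 N. Pads are 22 mm wide; open, the fingers measure 114 mm over their backs; the gripper's body (76 mm by 85 mm) begins 54 mm behind the grasp point. The pads swing forward as they close: fully open they stand 13 mm farther back than shut.
Start: joints at [61.793, 35.231, -0.722, 81.555, 0.464, 63.22, -2.315], TCP at [291.946, -580.713, 192.197] pointing down, gripper open.
Joint ranges: [-178.69, 178.69], [-17.37, 117.87], [-77.05, 75.6], [15.02, 138.74], [-78.02, 258.01], [0.78, 113.62], [-162.83, 162.83]. Speed limits (degrees/s): [159.86, 159.86, 180, 180, 180, 180, 180].

### API

Orientations are given as a 3x3 rotation matrix whose columns are the frame's x, y, z axes.
In Python, from station import telemetry, viewer, workorder, ctrl gives the robot as it stands.
- The arm moves only by the tool apply_moves, never from a script. Its argument "targets" is a list of rows, each an object with "jaw": the closure, from -1 (fully open) to 1 (shut); "travel": the shift along the tool's x, y, z in parts of the range, where 1.0 means 750 mm, a list of three; "roll": the turn about the tool's z in shares of pi rad (1.0 is pi rad). A call has exactly 8 rows; each row is the pose to reach, as a shift and turn from the pose commanded when the call began, along the tool's axes at that moment; what a row does not reach only later rows make up. A row lasts 1/8 s, in which the tool goes at most 62.5 mm and 10.7 degrees, less where a joint would pass 70% of its speed; a pose out of reach is approached as far as the arm can. Shift and turn numbers lie between -1 and 1, and a call with a number outside is refused. A call with a gripper value outside its range is refused whole. The fingers move at their own pace and stop on an object; "force" is the grip in N (left out, the last holds). Time passes only in rows, so rows that repeat a pose let the fingers close, or fill a call up. It gives the time, the measured TCP pose, the force, the opening and the grip force at its end, in the units of the state.
- telemetry.sense(): the state, without advancing time (a new reading comes with each control period).
- viewer.read_camera(name): name is "side" or "top"; returns the picture (384x512x3 uint8, red, green, blue); there is no depth.
- viewer.camera_params(name): a dict with "camera_matrix" (3x3 intrinsics, pixels), "pose" (4x4, takes a point from camera to world coordinates). Camera axes: x right, y up, looking along -z (the intrinsics and any distortion apply to the point x, -y, -z); pixel columns grow to the right and rows downward; lengths in mm; the calibration is good to about 2 mm. A picture is of the moment at which its call begins. camera_params takes no time and is no camera call.
- workorder.job_done(): hands the job in; it is judged then, once.
The state is a dict: "t": time; "qpos": joint angles; "joint_vel": joint speeds; "joint_efforts": joint torques, N m; "tcp_pos": TCP position; "orientation": TCP orientation; "contact_force": force on the tool from outside, world axes, zero at the start; "moment": the same for the moment, N m; "finger_gap": finger opening in mm; "grasp_force": force on a finger pad.
Only numpy, scipy, OpenCV 4.12 (cv2) and the standard library are available. Lean on these libraries where they do the work, as an engineer would, in place of code of your own. Each camera call takes 0.05 s, during which the arm holds its last target. There are 200 camera calls.

## Working session

There is one attempt and no reset: what is moved stays moved. The work goes in short steps, Python scripts to look and compute and a tool call to move; the robot and the scene stay as the last step left them, time stands still between calls to the robot, and variables do not carry over. Pictures are saved under pics/ and viewed, at most 14 in all, crops included, and the job is handed in when it is done.

Besides the shell and the picture viewer there is one more tool, called after "Request:" as name(argument=value, ...), one argument or row to a line, values as JSON. apply_moves: Moves the arm, as the interface text tells. Its arguments: {"type":"object","properties":{"targets":{"type":"array","items":{"type":"object","properties":{"jaw":{"type":"number"},"travel":{"type":"array","items":{"type":"number"}},"roll":{"type":"number"}}}},"force":{"type":"number"}},"required":["targets"]}

```bash
ls; mkdir -p pics
python3 - <<'E'
from station import telemetry, viewer, workorder, ctrl
import cv2,numpy as np
np.set_printoptions(precision=4,suppress=True)
s=telemetry.sense();print(s)
print(ctrl.hold_point_z)
for n in("side","top"):
    im=viewer.read_camera(n);cv2.imwrite(f"pics/{n}0.png",im[:,:,::-1]);print(im.shape,viewer.camera_params(n))
E
```

```text
pics
{'t': 0.0, 'qpos': array([61.7916, 35.2895, -0.7234, 81.6404,  0.4639, 63.2201, -2.3152]), 'joint_vel': array([ 0.0719, -0.07  ,  0.0116, -0.0262,  0.0026,  0.047 , -0.0207]), 'joint_efforts': array([ -0.0003, -46.9217,   0.2588, -17.1032,   0.0098,   0.0097,
        -0.    ]), 'tcp_pos': array([ 291.5821, -579.9651,  191.041 ]), 'orientation': array([[ 0.8934,  0.4492, -0.0012],
       [ 0.4492, -0.8934,  0.0023],
       [-0.    , -0.0026, -1.    ]]), 'contact_force': array([-0.1999,  0.6831,  0.2152]), 'moment': array([ 0.0267, -0.0162, -0.0261]), 'grasp_force': 0.0, 'finger_gap': 85.2211561640562}
18.700000000000003
(384, 512, 3) {'camera_matrix': array([[447.5034,   0.    , 249.3717],
       [  0.    , 447.5034, 188.9558],
       [  0.    ,   0.    ,   1.    ]]), 'pose': array([[ -0.9154,   0.2232,  -0.335 , 134.9954],
       [ -0.4022,  -0.5439,   0.7365, 852.1608],
       [ -0.0178,   0.8089,   0.5877, 729.7239],
       [  0.    ,   0.    ,   0.    ,   1.    ]])}
(384, 512, 3) {'camera_matrix': array([[380.6366,   0.    , 258.4138],
       [  0.    , 380.6366, 194.6564],
       [  0.    ,   0.    ,   1.    ]]), 'pose': array([[   0.0066,    0.9851,   -0.1719,  368.7178],
       [  -0.9999,    0.004 ,   -0.0159,    0.1444],
       [  -0.015 ,    0.172 ,    0.985 , 1019.4309],
       [   0.    ,    0.    ,    0.    ,    1.    ]])}
```

Run:
```python
import cv2
im=cv2.imread("pics/top0.png");cv2.imwrite("pics/topb.png",cv2.resize(im,(800,600),interpolation=cv2.INTER_CUBIC))
im=cv2.imread("pics/side0.png");cv2.imwrite("pics/sideb.png",cv2.resize(im,(800,600),interpolation=cv2.INTER_CUBIC))
```

```text
(no output)
```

View pics/topb.png

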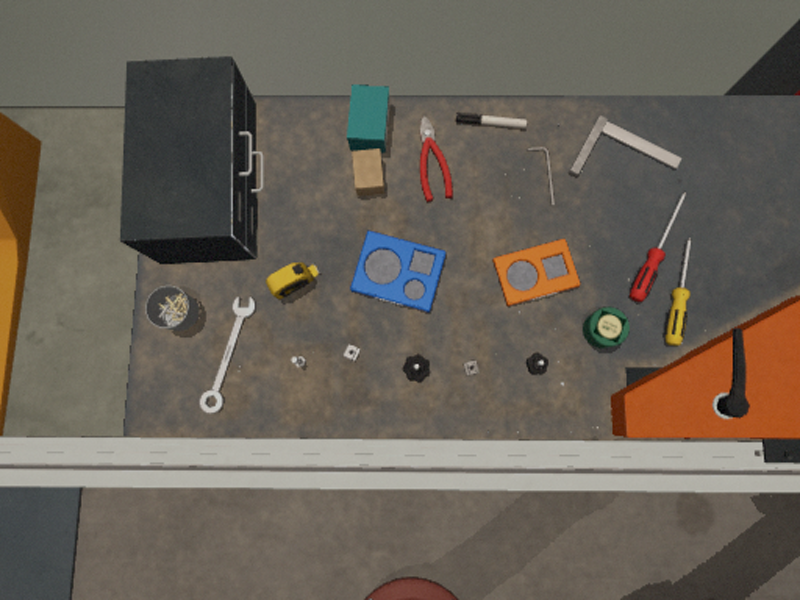

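View pics/sideb.png

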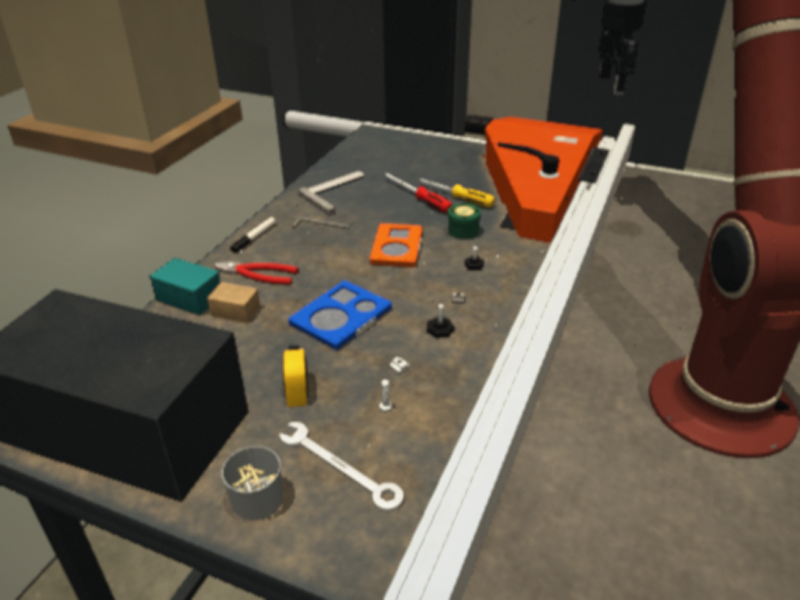

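The top view (800×600 scale) shows the blue tray at about (399,271) and the orange at (536,272). The bolt is at (299,362), nuts at (352,352) and (472,368), large knob at (416,368) and small knob at (537,363). Zooming in for detail.

```bash
cat > h.py <<'E'
import cv2,numpy as np
from station import telemetry, viewer
np.set_printoptions(precision=2,suppress=True)
P={n:viewer.camera_params(n) for n in("top","side")}
def proj(n,p):
    T=np.array(P[n]["pose"]);K=P[n]["camera_matrix"]
    c=(np.atleast_2d(p)-T[:3,3])@T[:3,:3]; c=c*[1,-1,-1]
    q=c@K.T; return q[:,:2]/q[:,2:]
def back(n,uv,z):
    T=np.array(P[n]["pose"]);K=P[n]["camera_matrix"]
    uv=np.atleast_2d(uv).astype(float)
    d=np.c_[uv,np.ones(len(uv))]@np.linalg.inv(K).T*[1,-1,-1]@T[:3,:3].T
    s=(z-T[2,3])/d[:,2:]; return T[:3,3]+d*s
def crop(im,x0,y0,w,h,k): return cv2.resize(im[y0:y0+h,x0:x0+w],None,fx=k,fy=k,interpolation=cv2.INTER_CUBIC)
E
python3 - <<'E'
from h import *
t=cv2.imread("pics/top0.png");s=cv2.imread("pics/side0.png")
cv2.imwrite("pics/c1.png",crop(t,180,140,200,110,4))
cv2.imwrite("pics/c2.png",crop(s,180,135,160,130,4))
for n,uv in [("bolt",(299,362)),("nutL",(352,352)),("LK",(416,368)),("nutR",(472,368)),("SK",(537,363)),("tin",(607,328)),("fence",(400,438)),("fenceR",(650,438)),("spanner",(211,402)),("tape",(292,280))]:
    print(n,back("top",np.array(uv)*.64,0 if n!="tin" else 49))
hsv=cv2.cvtColor(t,cv2.COLOR_BGR2HSV)
for n,lo,hi,roi in [("blue",(105,140,90),(125,255,255),(215,140,80,70)),("orange",(5,150,120),(18,255,255),(310,140,70,65))]:
    m=np.zeros(hsv.shape[:2],np.uint8);x,y,w,h=roi
    m[y:y+h,x:x+w]=cv2.inRange(hsv,lo,hi)[y:y+h,x:x+w]
    c=max(cv2.findContours(m,0,2)[0],key=cv2.contourArea)
    # includes near side wall
    q=back("top",c[:,0,:],18)[:,:2].astype(np.float32)
    print(n,cv2.minAreaRect(q),cv2.contourArea(c))
E
```

```text
bolt [[445.17 195.76   0.  ]]
nutL [[462.82 105.07   0.  ]]
LK [[436.04  -4.97   0.  ]]
nutR [[ 436.58 -100.44    0.  ]]
SK [[ 445.7  -211.19    0.  ]]
tin [[ 499.8  -317.04   49.  ]]
fence [[319.09  21.46   0.  ]]
fenceR [[ 322.16 -394.69    0.  ]]
spanner [[376.49 343.23   0.  ]]
tape [[588.94 213.42  -0.  ]]
blue ((603.4194946289062, 27.55345916748047), (142.5220184326172, 110.08250427246094), 74.65717315673828) 2009.0
orange ((602.5100708007812, -210.48806762695312), (86.53712463378906, 130.1382293701172), 15.898725509643555) 1447.0
```

View pics/c1.png

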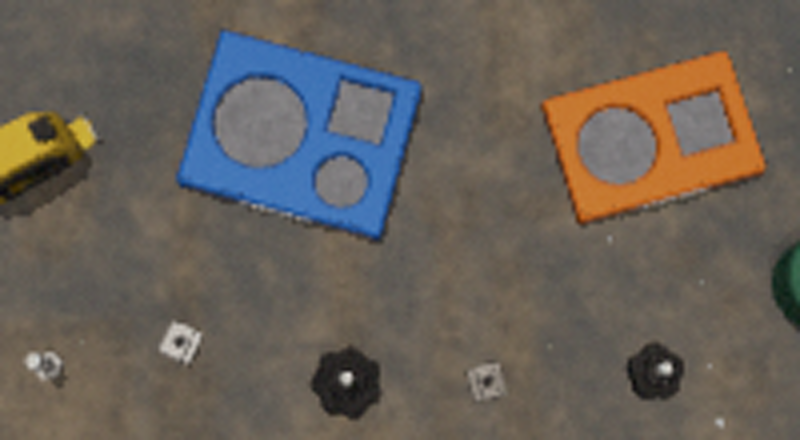

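View pics/c2.png

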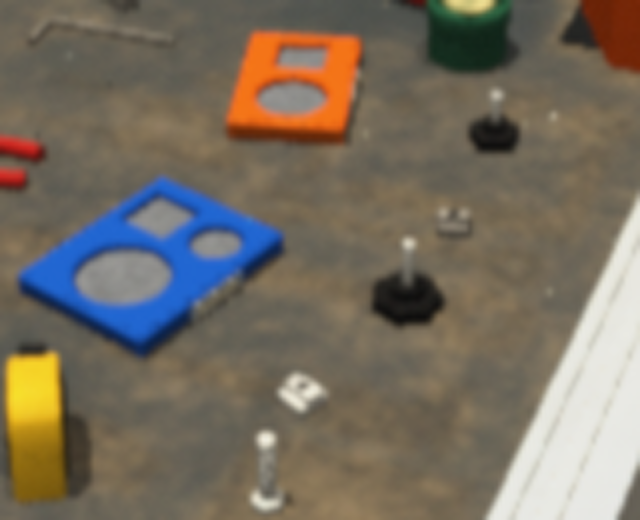

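Run:
```python
from h import *
from scipy.optimize import minimize,least_squares
t=cv2.imread("pics/top0.png");s=cv2.imread("pics/side0.png")
a=[crop(t,214,215,24,20,16),crop(t,291,224,24,20,16)]
b=[crop(s,243,222,24,20,16),crop(s,282,180,24,20,16)]
cv2.imwrite("pics/n.png",np.vstack([np.hstack(a),np.hstack(b)])[:, :768])
cc=lambda p,o:((np.array(p)+.5)/4-.5)+o
T=(180,140);S=(180,135)
for n,pt,ps,z in[("LK",(347,379),(408,243),52),("SK",(665,370),(496,95),42),("bolt",(33,360),(265,438),52)]:
    pt=cc(pt,T);ps=cc(ps,S)
    r=least_squares(lambda p:np.r_[proj("top",p)[0]-pt,proj("side",p)[0]-ps],[450,0,40])
    print(n,r.x,r.cost,"top@z",back("top",pt,z)[0],"side@z",back("side",ps,z)[0])
# trays
def mask(im,lo,hi,seed):
    m=cv2.inRange(cv2.cvtColor(im,cv2.COLOR_BGR2HSV),lo,hi)
    c=max([c for c in cv2.findContours(m,0,2)[0] if cv2.pointPolygonTest(cv2.convexHull(c),seed,False)>0],key=cv2.contourArea)
    o=np.zeros(m.shape,np.uint8);cv2.fillConvexPoly(o,cv2.convexHull(c),255);return o
for n,lo,hi,w,l,p0,st,ss in[("blue",(105,140,70),(125,255,255),104,136,(603,27,-15),(255,173),(218,200)),("orange",(5,150,120),(18,255,255),80,124,(602,-210,16),(343,173),(254,156))]:
    M={"top":mask(t,lo,hi,st),"side":mask(s,lo,hi,ss)}
    def sil(n,p,k=8):
        x,y,th=p;th=np.radians(th)
        c=np.array([(i*w/2,j*l/2,h) for i in(-1,1) for j in(-1,1) for h in(0,18)])
        R=np.array([[np.cos(th),-np.sin(th),0],[np.sin(th),np.cos(th),0],[0,0,1]])
        q=proj(n,c@R.T+[x,y,0]);h=cv2.convexHull(((q+.0)*256).astype(np.int32))
        o=np.zeros((384,512),np.uint8);cv2.fillConvexPoly(o,h,255,cv2.LINE_AA,8);return o
    for cams in(("top",),("side",),("top","side")):
        f=lambda p:sum(np.abs(sil(c,p).astype(float)-M[c]).sum()/255 for c in cams)
        r=minimize(f,p0,method="Nelder-Mead",options=dict(initial_simplex=[p0,np.add(p0,(8,0,0)),np.add(p0,(0,8,0)),np.add(p0,(0,0,8))]))
        print(n,cams,r.x,r.fun,[int((M[c]>0).sum()) for c in cams])
# felt holes check
for n,uv in[("bl big",(261,121)),("bl sq",(361,111)),("bl rd",(342,181)),("or big",(618,145)),("or sq",(702,123))]:
    print(n,back("top",cc(uv,T),15)[0])
for n,uv in[("bright",(180,342)),("dark",(487,382))]: print(n,back("top",cc(uv,T),9)[0])
for n,uv in[("bright",(302,391)),("dark",(455,220))]: print(n,back("side",cc(uv,S),6)[0])
```

```text
LK [435.7   -5.03  50.31] 0.0010045808123738543 top@z [435.5   -5.04  52.  ] side@z [435.03  -2.88  52.  ]
SK [ 443.36 -208.37   40.45] 0.0062732622004511894 top@z [ 443.06 -208.09   42.  ] side@z [ 442.9  -205.94   42.  ]
bolt [445.93 194.76  51.58] 0.04393628398506321 top@z [446.44 194.87  52.  ] side@z [445.31 195.1   52.  ]
blue ('top',) [604.    26.99 -15.13] 126.52156862745097 [2202]
blue ('side',) [605.1   24.7  -15.41] 82.89803921568627 [1588]
blue ('top', 'side') [604.03  26.09 -15.19] 216.70980392156864 [2202, 1588]
orange ('top',) [ 603.82 -211.86   15.64] 74.69411764705882 [1587]
orange ('side',) [ 605.7  -222.7    12.77] 99.25882352941177 [760]
orange ('top', 'side') [ 604.09 -212.62   14.53] 193.78823529411764 [1587, 760]
bl big [612.08  53.57  15.  ]
bl sq [619.24 -14.18  15.  ]
bl rd [570.81  -1.47  15.  ]
or big [ 596.2  -187.25   15.  ]
or sq [ 611.59 -244.17   15.  ]
bright [462.39 105.9    9.  ]
dark [437.01 -97.71   9.  ]
bright [462.57 103.99   6.  ]
dark [434.84 -97.77   6.  ]
```

View pics/n.png

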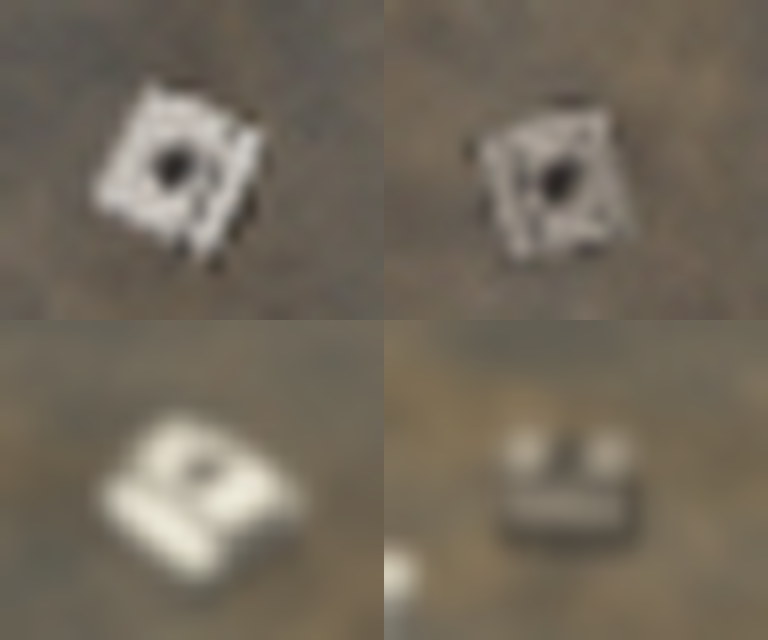

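Findings:
- The left nut, near (462,105), is bright with its neck at about −26° yaw. The right one, near (436,−98), is dark with its neck at about +17°.
- Tray poses: blue (604,26.7,−15°), orange (604,−212,15.5°).

I'll pick the dark nut first.

```bash
cat > pl.py <<'E'
# usage: pl.py x y z psi [x y z psi ...]: travel (m) and roll from measured pose (each relative to the previous)
import sys,numpy as np
from station import telemetry
s=telemetry.sense();R=s["orientation"];p=s["tcp_pos"];psi=np.degrees(np.arctan2(R[1,0],R[0,0]))
print("t %.2f tcp %s psi %.2f F %s gap %.1f grip %.1f q %s"%(s["t"],np.round(p,1),psi,np.round(s["contact_force"],1),s["finger_gap"],s["grasp_force"],np.round(s["qpos"][[0,1,3,6]],0)))
a=list(map(float,sys.argv[1:]))
for i in range(0,len(a),4):
    q,f=np.array(a[i:i+3]),a[i+3];c,n=np.cos(np.radians(psi)),np.sin(np.radians(psi));d=q-p
    print("travel",np.round([d[0]*c+d[1]*n,d[0]*n-d[1]*c,-d[2]],1)/1000,"roll",round((psi-f+180)%360-180,1))
    p,psi=q,f
E
python3 pl.py 436 -97.7 130 107  436 -97.7 20 107
```

```text
t 0.10 tcp [ 291.6 -580.   191.1] psi 26.69 F [-0.4  0.1 -0.1] gap 85.2 grip 0.0 q [62. 35. 82. -2.]
travel [ 0.3457 -0.3661  0.0611] roll -80.3
travel [0.   0.   0.11] roll 0.0
```

Careful with the scale: shifts go in shares of 750 mm and turns go in shares of pi rad. That gives: -0.306 m / 0.75 = -0.408, 0.29 m / 0.75 = 0.3867, -75 degrees / 180 = -0.4167.

Request:
apply_moves(
  targets=[
    {"jaw": -1,"travel": [0.0267,-0.028,0],"roll": -0.0278},
    {"jaw": -1,"travel": [0.076,-0.08,0],"roll": -0.0833},
    {"jaw": -1,"travel": [0.1293,-0.136,0],"roll": -0.1389},
    {"jaw": -1,"travel": [0.1827,-0.192,0],"roll": -0.1944},
    {"jaw": -1,"travel": [0.236,-0.2493,0],"roll": -0.25},
    {"jaw": -1,"travel": [0.2893,-0.3053,0],"roll": -0.3056},
    {"jaw": -1,"travel": [0.3427,-0.3613,0],"roll": -0.3611},
    {"jaw": -1,"travel": [0.3867,-0.408,0],"roll": -0.4167},
  ],
  force=40,
)

```text
t: 1.1
tcp_pos: [413.8, -174.6, 192.2]
orientation: [[-0.21, 0.978, -0.0], [0.978, 0.21, 0.0], [0.0, -0.0, -1.0]]
contact_force: [0.1, -0.2, -0.3]
finger_gap: 85.4
grasp_force: 0.0
```

```bash
python3 pl.py 436 -97.7 60 107  436 -97.7 20 107
```

```text
t 1.10 tcp [ 413.8 -174.6  192.2] psi 102.11 F [ 0.1 -0.2 -0.3] gap 85.4 grip 0.0 q [ 39.  19. 113.  21.]
travel [0.0705 0.0379 0.1322] roll -4.9
travel [0.   0.   0.04] roll 0.0
```

Converted, 0.132 m / 0.75 = 0.176, 0.125 m / 0.75 = 0.1667, -5 degrees / 180 = -0.0278.

Request:
apply_moves(
  targets=[
    {"jaw": -1,"travel": [0.0267,0.0133,0.0133],"roll": -0.0111},
    {"jaw": -1,"travel": [0.0667,0.0347,0.04],"roll": -0.0222},
    {"jaw": -1,"travel": [0.0907,0.048,0.0867],"roll": -0.0278},
    {"jaw": -1,"travel": [0.096,0.0507,0.1333],"roll": -0.0278},
    {"jaw": -1,"travel": [0.096,0.0507,0.1667],"roll": -0.0278},
    {"jaw": -1,"travel": [0.096,0.0507,0.176],"roll": -0.0278},
    {"jaw": -1,"travel": [0.096,0.0507,0.176],"roll": -0.0278},
    {"jaw": -1,"travel": [0.096,0.0507,0.176],"roll": -0.0278},
  ],
)

```text
t: 2.1
tcp_pos: [437.0, -99.1, 61.1]
orientation: [[-0.287, 0.958, 0.002], [0.958, 0.287, -0.0], [-0.001, 0.002, -1.0]]
contact_force: [0.8, -0.2, 0.8]
finger_gap: 85.4
grasp_force: 0.0
```

```bash
python3 - <<'E'
from h import *
t=viewer.read_camera("top")[:,:,::-1];s=viewer.read_camera("side")[:,:,::-1]
cv2.imwrite("pics/d.png",np.hstack([crop(t,270,190,65,75,6),crop(s,250,140,65,75,6)]))
E
python3 pl.py 436 -97.7 5 107
```

```text
t 2.20 tcp [436.9 -99.1  61.1] psi 106.67 F [-0.8 -0.5 -0.4] gap 85.1 grip 0.0 q [ 24.  31. 122.   5.]
travel [ 0.0016 -0.0005  0.0561] roll -0.3
```

View pics/d.png

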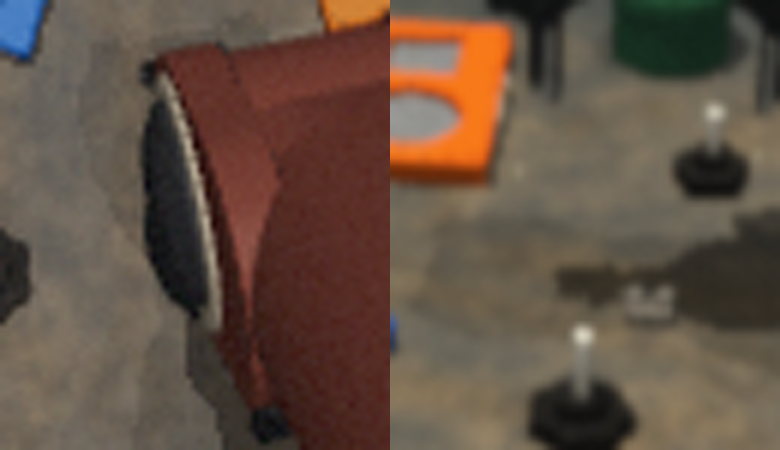

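The side view shows the open finger tips at about (276,156) and (313,157), straddling the dark nut at (293,190).

Run:
```python
from h import *
for z in(55,61,65,70,74,80):print(z,proj("side",[437,-99,z])[0])
```

```text
55 [293.49 174.41]
61 [293.58 172.55]
65 [293.64 171.3 ]
70 [293.72 169.73]
74 [293.78 168.48]
80 [293.87 166.58]
```

Run:
```python
from h import *
s=viewer.read_camera("side")[:,:,::-1]
c=crop(s,250,105,80,70,9);c=cv2.convertScaleAbs(c,alpha=1.6,beta=20)
q=(proj("side",[[437,-99,61],[437+40,-99+12,74],[437-40,-99-12,74]])-[250,105])*9
for p in q: cv2.circle(c,tuple(map(int,p)),4,(0,0,255),1)
cv2.imwrite("pics/e.png",c)
```

```text
(no output)
```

View pics/e.png

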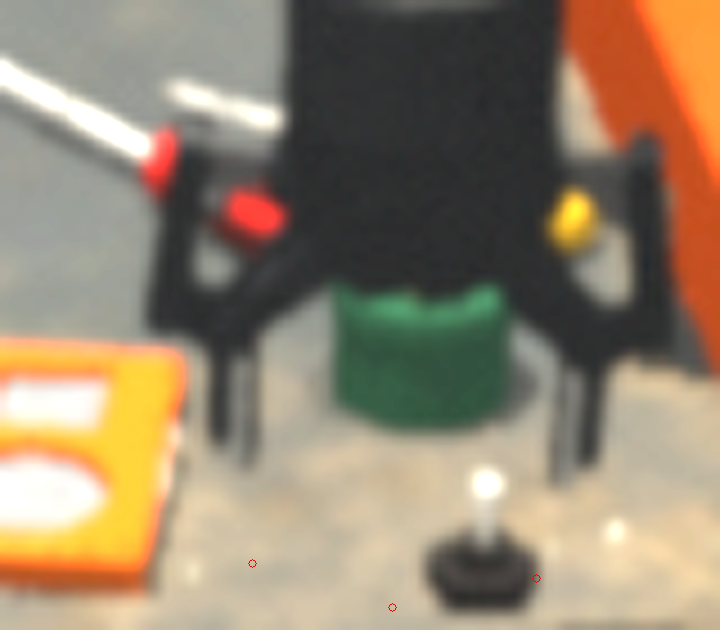

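Run:
```python
from h import *
from scipy.optimize import least_squares
for pt,ps in(((295,201.7),(269,130.5)),((314.5,261),(322,131.7))):
    r=least_squares(lambda p:np.r_[proj("top",p)[0]-pt,proj("side",p)[0]-ps],[450,-99,100]);print(r.x,r.cost)
tips=np.array([[250+243/9,105+465/9],[250+566/9,105+477/9]])
for z in(60,75,90,105):print(z,back("side",tips,z)[:,:2].tolist())
```

```text
[497.05 -67.17 191.82] 0.1337062214300526
[ 370.5  -106.85  193.84] 0.19011803324358498
60 [[507.0308735790377, -158.70698924652424], [411.49301881325584, -189.8482351819764]]
75 [[498.6982870268545, -136.06628940620328], [405.3002213146568, -166.51005582077846]]
90 [[490.36570047467126, -113.42558956588232], [399.1074238160578, -143.17187645958052]]
105 [[482.03311392248804, -90.78488972556147], [392.9146263174588, -119.83369709838257]]
```

Run:
```python
from h import *
for z in(191,204,220,240):print(z,proj("side",[291.6,-580,z])[0],proj("side",[291.6+18,-580-38,z])[0],proj("side",[291.6-18,-580+38,z])[0])
s=cv2.imread("pics/side0.png");cv2.imwrite("pics/f.png",cv2.convertScaleAbs(crop(s,360,0,70,75,8),alpha=1.6,beta=20))
```

```text
191 [388.38  70.11] [384.77  65.31] [392.16  75.15]
204 [389.05  66.15] [385.41  61.41] [392.88  71.12]
220 [389.9   61.21] [386.21  56.56] [393.77  66.09]
240 [390.97  54.94] [387.22  50.4 ] [394.9   59.71]
```

View pics/f.png

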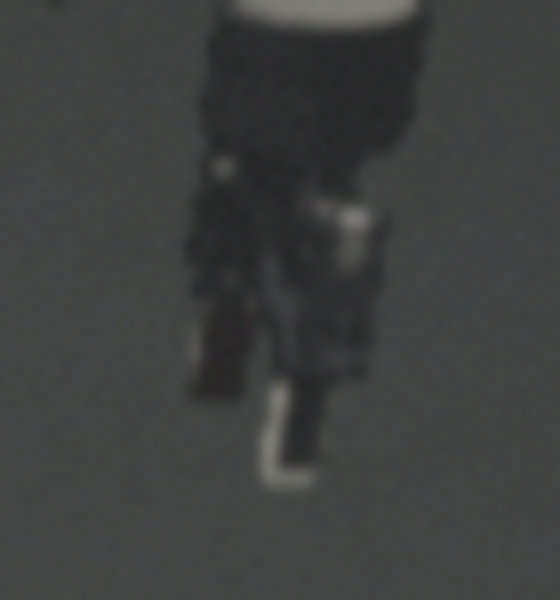

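The finger tips sit about 45 mm higher than the reported TCP implies. I'll check this by closing just above the nut.

Converted, 0.043 m / 0.75 = 0.0573, 0.04 m / 0.75 = 0.0533.

Request:
apply_moves(
  targets=[
    {"jaw": 0,"travel": [0.0013,0,0.016],"roll": 0},
    {"jaw": 0.5,"travel": [0.0013,0,0.04],"roll": 0},
    {"jaw": 1,"travel": [0.0013,0,0.0533],"roll": 0},
    {"jaw": 1,"travel": [0.0013,0,0.0573],"roll": 0},
    {"jaw": 1,"travel": [0.0013,0,0.0573],"roll": 0},
    {"jaw": 1,"travel": [0.0013,0,0.0573],"roll": 0},
    {"jaw": 1,"travel": [0.0013,0,0.0573],"roll": 0},
    {"jaw": 1,"travel": [0.0013,0,0.0573],"roll": 0},
  ],
)

```text
t: 3.25
tcp_pos: [436.1, -97.9, 17.5]
orientation: [[-0.287, 0.958, 0.001], [0.958, 0.287, -0.0], [-0.0, 0.0, -1.0]]
contact_force: [-0.2, 0.2, -0.5]
finger_gap: 0.4
grasp_force: 0.0
```

```bash
python3 - <<'E'
from h import *
s=viewer.read_camera("side")[:,:,::-1]
cv2.imwrite("pics/g0.png",s)
c=crop(s,250,140,80,70,9);c=cv2.convertScaleAbs(c,alpha=1.6,beta=20)
p=telemetry.sense()["tcp_pos"];print(p)
for z in(0,15,30,45):
    q=(proj("side",[p[0],p[1],z])[0]+.5-[250,140])*9;cv2.circle(c,tuple(map(int,q)),3,(0,0,255),-1);print(z,q)
cv2.imwrite("pics/g.png",c)
E
python3 pl.py
```

```text
[436.05 -97.96  17.41]
0 [390.53 465.78]
15 [392.48 425.89]
30 [394.45 385.42]
45 [396.46 344.36]
t 3.30 tcp [436.1 -98.   17.4] psi 106.69 F [ 0.3 -0.2  0.9] gap 0.2 grip 0.0 q [ 21.  35. 124.   2.]
```

View pics/g.png

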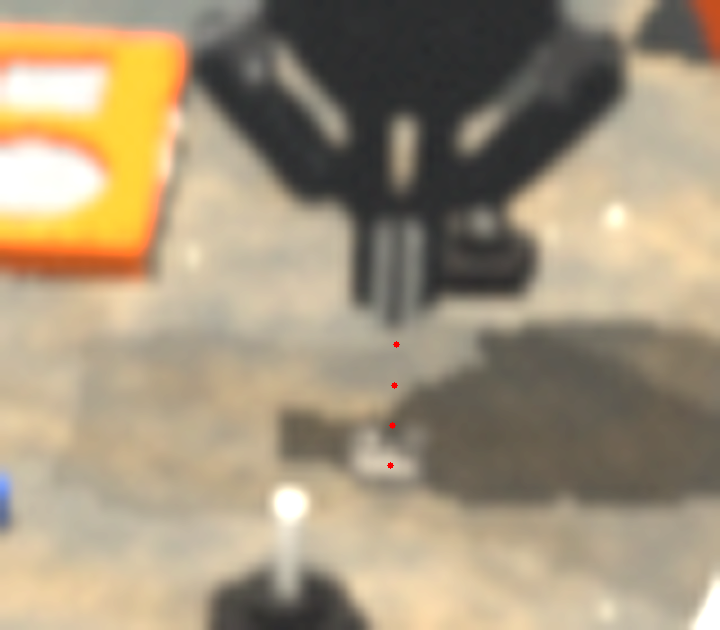

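The closed tips actually sit about 35 mm above the reported TCP, around z≈53. I'll allow for that: open to half and descend round the nut.

Converted, 0.046 m / 0.75 = 0.0613, 0.044 m / 0.75 = 0.0587.

Request:
apply_moves(
  targets=[
    {"jaw": 0,"travel": [0,0,0],"roll": 0},
    {"jaw": 0,"travel": [0,0,0],"roll": 0},
    {"jaw": 0,"travel": [0,0,0.0067],"roll": 0},
    {"jaw": 0,"travel": [0,0,0.02],"roll": 0},
    {"jaw": 0,"travel": [0,0,0.0373],"roll": 0},
    {"jaw": 0,"travel": [0,0,0.0507],"roll": 0},
    {"jaw": 0,"travel": [0,0,0.0587],"roll": 0},
    {"jaw": 0,"travel": [0,0,0.0613],"roll": 0},
  ],
)

```text
t: 4.3
tcp_pos: [435.7, -97.8, -29.3]
orientation: [[-0.287, 0.958, -0.001], [0.958, 0.287, 0.0], [0.0, -0.001, -1.0]]
contact_force: [-0.4, -0.5, 0.1]
finger_gap: 42.9
grasp_force: 0.0
```

```bash
python3 - <<'E'
from h import *
s=viewer.read_camera("side")[:,:,::-1]
c=crop(s,260,145,70,60,11);c=cv2.convertScaleAbs(c,alpha=1.6,beta=20)
p=telemetry.sense()["tcp_pos"];print(p)
for z in(0,10,20):
  for d in(-22,0,22):
    q=(proj("side",[p[0]+.958*d,p[1]+.287*d,z])[0]+.5-[260,145])*11;cv2.circle(c,tuple(map(int,q)),2,(0,0,255),-1)
cv2.imwrite("pics/i.png",c)
E
python3 pl.py
```

```text
[435.77 -97.74 -29.21]
t 4.35 tcp [435.8 -97.7 -29.2] psi 106.70 F [0.9 1.1 0.3] gap 42.6 grip 0.0 q [ 18.  41. 125.  -1.]
```

View pics/i.png

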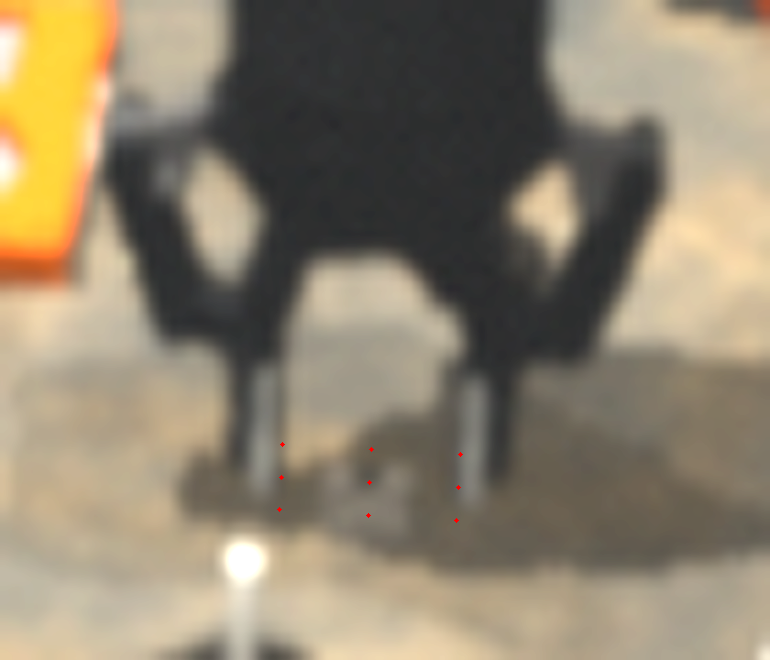

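Allowing for the pad width, the tips are at about z≈12, with the nut centred between them. Descending further.

Converted, 0.009 m / 0.75 = 0.012, 0.008 m / 0.75 = 0.0107.

Request:
apply_moves(
  targets=[
    {"jaw": 0.2,"travel": [0,0,0.0027],"roll": 0},
    {"jaw": 0.2,"travel": [0,0,0.0053],"roll": 0},
    {"jaw": 0.2,"travel": [0,0,0.008],"roll": 0},
    {"jaw": 0.2,"travel": [0,0,0.0093],"roll": 0},
    {"jaw": 0.2,"travel": [0,0,0.0107],"roll": 0},
    {"jaw": 0.2,"travel": [0,0,0.012],"roll": 0},
    {"jaw": 0.2,"travel": [0,0,0.012],"roll": 0},
    {"jaw": 0.2,"travel": [0,0,0.012],"roll": 0},
  ],
)

```text
t: 5.35
tcp_pos: [436.0, -97.9, -37.7]
orientation: [[-0.287, 0.958, 0.0], [0.958, 0.287, 0.0], [0.0, 0.0, -1.0]]
contact_force: [0.0, 0.4, -1.1]
finger_gap: 34.3
grasp_force: 0.0
```

Converted, 0.003 m / 0.75 = 0.004, 0.002 m / 0.75 = 0.0027.

Request:
apply_moves(
  targets=[
    {"jaw": 0.2,"travel": [0,0,0.0013],"roll": 0},
    {"jaw": 0.2,"travel": [0,0,0.0013],"roll": 0},
    {"jaw": 0.2,"travel": [0,0,0.0027],"roll": 0},
    {"jaw": 0.2,"travel": [0,0,0.0027],"roll": 0},
    {"jaw": 0.2,"travel": [0,0,0.004],"roll": 0},
    {"jaw": 0.2,"travel": [0,0,0.004],"roll": 0},
    {"jaw": 0.2,"travel": [0,0,0.004],"roll": 0},
    {"jaw": 0.2,"travel": [0,0,0.004],"roll": 0},
  ],
)

```text
t: 6.35
tcp_pos: [436.0, -97.9, -39.9]
orientation: [[-0.287, 0.958, 0.001], [0.958, 0.287, -0.001], [-0.001, 0.0, -1.0]]
contact_force: [-0.7, 0.6, 9.8]
finger_gap: 34.3
grasp_force: 4.9
```

The fingertips touched the table at TCP −39.6, so the offset is calibrated. I'll lift 5 mm and grip.

Converted, -0.006 m / 0.75 = -0.008, -0.003 m / 0.75 = -0.004.

Request:
apply_moves(
  targets=[
    {"jaw": 0.2,"travel": [0,0,-0.004],"roll": 0},
    {"jaw": 0.3,"travel": [0,0,-0.008],"roll": 0},
    {"jaw": 0.5,"travel": [0,0,-0.008],"roll": 0},
    {"jaw": 0.8,"travel": [0,0,-0.008],"roll": 0},
    {"jaw": 0.8,"travel": [0,0,-0.008],"roll": 0},
    {"jaw": 0.8,"travel": [0,0,-0.008],"roll": 0},
    {"jaw": 0.8,"travel": [0,0,-0.008],"roll": 0},
    {"jaw": 0.8,"travel": [0,0,-0.008],"roll": 0},
  ],
)

```text
t: 7.35
tcp_pos: [436.1, -98.0, -34.3]
orientation: [[-0.287, 0.958, 0.001], [0.958, 0.287, -0.0], [-0.0, 0.0, -1.0]]
contact_force: [-1.0, 0.4, 5.8]
finger_gap: 20.9
grasp_force: 39.0
```

```bash
python3 pl.py 436 -97.9 30 106.7 618.8 -14.6 20 75
```

```text
t 7.35 tcp [436.1 -98.  -34.3] psi 106.69 F [-1.   0.4  5.8] gap 20.9 grip 39.0 q [ 17.  41. 125.  -1.]
travel [ 0.0001 -0.0001 -0.0643] roll -0.0
travel [0.0273 0.199  0.01  ] roll 31.7
```

Converted, 0.199 m / 0.75 = 0.2653, 0.192 m / 0.75 = 0.256, 32 degrees / 180 = 0.1778.

Request:
apply_moves(
  targets=[
    {"jaw": 0.8,"travel": [0,0,-0.02],"roll": 0},
    {"jaw": 0.8,"travel": [0,0,-0.0667],"roll": 0},
    {"jaw": 0.8,"travel": [0.0053,0.0333,-0.0933],"roll": 0.0222},
    {"jaw": 0.8,"travel": [0.0133,0.0933,-0.0933],"roll": 0.0611},
    {"jaw": 0.8,"travel": [0.0227,0.16,-0.0933],"roll": 0.1111},
    {"jaw": 0.8,"travel": [0.0307,0.22,-0.0933],"roll": 0.1556},
    {"jaw": 0.8,"travel": [0.036,0.256,-0.0933],"roll": 0.1778},
    {"jaw": 0.8,"travel": [0.036,0.2653,-0.0933],"roll": 0.1778},
  ],
)

```text
t: 8.35
tcp_pos: [619.6, -13.1, 34.6]
orientation: [[0.261, 0.965, -0.0], [0.965, -0.261, 0.001], [0.001, -0.0, -1.0]]
contact_force: [0.2, -0.1, 0.3]
finger_gap: 20.2
grasp_force: 39.5
```

```bash
python3 - <<'E'
from h import *
s=viewer.read_camera("side")[:,:,::-1]
cv2.imwrite("pics/j.png",cv2.convertScaleAbs(crop(s,190,120,80,70,9),alpha=1.6,beta=20))
E
python3 pl.py 618.8 -14.6 -18 75
```

```text
t 8.40 tcp [619.4 -14.1  34.6] psi 74.83 F [ 0.9  0.1 -0.1] gap 20.6 grip 39.5 q [  5.  43.  96. -25.]
travel [-0.0006 -0.0004  0.0526] roll -0.2
```

View pics/j.png

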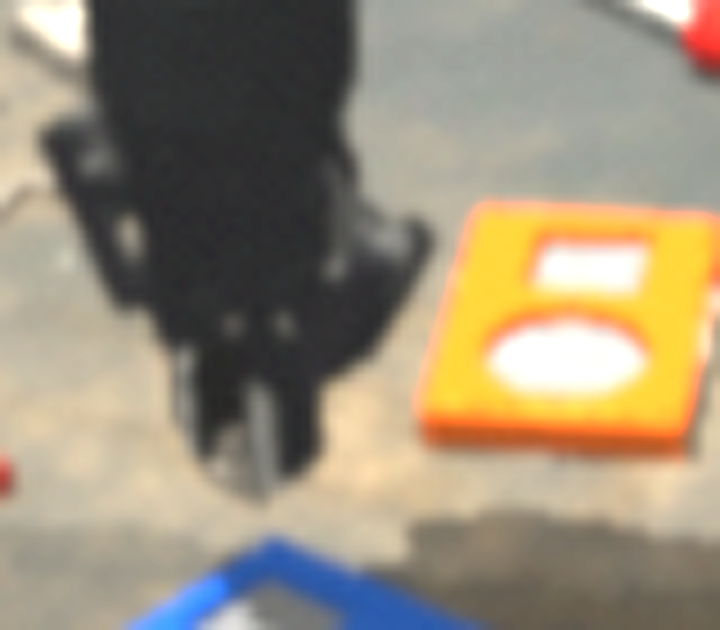

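The picture shows the nut held between the tips, bottom flush with them. Lowering into the recess.

Converted, 0.051 m / 0.75 = 0.068, 0.05 m / 0.75 = 0.0667.

Request:
apply_moves(
  targets=[
    {"jaw": 0.8,"travel": [-0.0013,0,0.0133],"roll": 0},
    {"jaw": 0.8,"travel": [-0.0013,0,0.0333],"roll": 0},
    {"jaw": 0.8,"travel": [-0.0013,0,0.0507],"roll": 0},
    {"jaw": 0.8,"travel": [-0.0013,0,0.0587],"roll": 0},
    {"jaw": 0.8,"travel": [-0.0013,0,0.064],"roll": 0},
    {"jaw": 0.8,"travel": [-0.0013,0,0.0667],"roll": 0},
    {"jaw": 0.8,"travel": [-0.0013,0,0.068],"roll": 0},
    {"jaw": 0.8,"travel": [-0.0013,0,0.068],"roll": 0},
  ],
)

```text
t: 9.4
tcp_pos: [618.7, -15.8, -15.5]
orientation: [[0.264, 0.965, 0.001], [0.965, -0.264, 0.0], [0.0, 0.0, -1.0]]
contact_force: [-0.4, -0.3, -0.9]
finger_gap: 20.2
grasp_force: 39.5
```

Converted, 0.002 m / 0.75 = 0.0027, 0.001 m / 0.75 = 0.0013.

Request:
apply_moves(
  targets=[
    {"jaw": 0.8,"travel": [0,0,0.0013],"roll": 0},
    {"jaw": 0.8,"travel": [0,0,0.0013],"roll": 0},
    {"jaw": 0.8,"travel": [0,0,0.0027],"roll": 0},
    {"jaw": 0.8,"travel": [0,0,0.0027],"roll": 0},
    {"jaw": 0.8,"travel": [0,0,0.0027],"roll": 0},
    {"jaw": 0.8,"travel": [0,0,0.0027],"roll": 0},
    {"jaw": 0.8,"travel": [0,0,0.0027],"roll": 0},
    {"jaw": 0.8,"travel": [0,0,0.0027],"roll": 0},
  ],
)

```text
t: 10.4
tcp_pos: [618.5, -15.8, -17.8]
orientation: [[0.264, 0.965, 0.0], [0.965, -0.264, 0.0], [0.0, 0.0, -1.0]]
contact_force: [-0.0, -0.0, 0.3]
finger_gap: 20.5
grasp_force: 39.5
```

Converted, 0.003 m / 0.75 = 0.004, 0.002 m / 0.75 = 0.0027.

Request:
apply_moves(
  targets=[
    {"jaw": 0.8,"travel": [0,0,0.0013],"roll": 0},
    {"jaw": 0.8,"travel": [0,0,0.0013],"roll": 0},
    {"jaw": 0.8,"travel": [0,0,0.0027],"roll": 0},
    {"jaw": 0.8,"travel": [0,0,0.0027],"roll": 0},
    {"jaw": 0.8,"travel": [0,0,0.004],"roll": 0},
    {"jaw": 0.8,"travel": [0,0,0.004],"roll": 0},
    {"jaw": 0.8,"travel": [0,0,0.004],"roll": 0},
    {"jaw": 0.8,"travel": [0,0,0.004],"roll": 0},
  ],
)

```text
t: 11.4
tcp_pos: [618.6, -15.8, -20.7]
orientation: [[0.264, 0.965, 0.0], [0.965, -0.264, 0.0], [0.0, 0.0, -1.0]]
contact_force: [0.0, 0.8, -1.0]
finger_gap: 20.7
grasp_force: 39.5
```

Converted, -0.075 m / 0.75 = -0.1, -0.07 m / 0.75 = -0.0933.

Request:
apply_moves(
  targets=[
    {"jaw": 0.4,"travel": [0,0,0],"roll": 0},
    {"jaw": 0.35,"travel": [0,0,0],"roll": 0},
    {"jaw": 0.35,"travel": [0,0,0],"roll": 0},
    {"jaw": 0.35,"travel": [0,0,-0.0067],"roll": 0},
    {"jaw": 0.35,"travel": [0,0,-0.0267],"roll": 0},
    {"jaw": 0.3,"travel": [0,0,-0.06],"roll": 0},
    {"jaw": 0,"travel": [0,0,-0.0933],"roll": 0},
    {"jaw": 0,"travel": [0,0,-0.1],"roll": 0},
  ],
)

```text
t: 12.4
tcp_pos: [620.4, -15.8, 57.1]
orientation: [[0.264, 0.964, 0.005], [0.964, -0.264, 0.0], [0.002, 0.005, -1.0]]
contact_force: [0.9, 0.1, 0.4]
finger_gap: 42.9
grasp_force: 0.0
```

```bash
python3 pl.py 462.4 105 54 64 462.4 105 -36 64
```

```text
t 12.40 tcp [620.4 -15.8  57.1] psi 74.68 F [0.9 0.1 0.4] gap 42.9 grip 0.0 q [  6.  41.  95. -25.]
travel [ 0.0747 -0.1843  0.0031] roll 10.7
travel [0.   0.   0.09] roll 0.0
```

Converted, -0.183 m / 0.75 = -0.244, 0.005 m / 0.75 = 0.0067, 11 degrees / 180 = 0.0611.

Request:
apply_moves(
  targets=[
    {"jaw": 0,"travel": [0.008,-0.02,0],"roll": 0.0056},
    {"jaw": 0,"travel": [0.0293,-0.072,0],"roll": 0.0222},
    {"jaw": 0,"travel": [0.056,-0.136,0],"roll": 0.0389},
    {"jaw": 0,"travel": [0.08,-0.1947,0],"roll": 0.0556},
    {"jaw": 0,"travel": [0.096,-0.2333,0.0067],"roll": 0.0611},
    {"jaw": 0,"travel": [0.1,-0.244,0.0267],"roll": 0.0611},
    {"jaw": 0,"travel": [0.1,-0.244,0.0467],"roll": 0.0611},
    {"jaw": 0,"travel": [0.1,-0.244,0.0533],"roll": 0.0611},
  ],
)

```text
t: 13.4
tcp_pos: [461.1, 104.8, 13.5]
orientation: [[0.443, 0.897, -0.002], [0.897, -0.443, -0.0], [-0.001, -0.001, -1.0]]
contact_force: [0.1, -0.1, 1.1]
finger_gap: 42.4
grasp_force: 0.0
```

```bash
python3 - <<'E'
from h import *
s=viewer.read_camera("side")[:,:,::-1];t=viewer.read_camera("top")[:,:,::-1]
c=crop(s,180,160,60,70,6)
p=telemetry.sense()["tcp_pos"]
for q in([p[0],p[1],20],[462.4,105,6]):
    q=(proj("side",q)[0]+.5-[180,160])*6;cv2.circle(c,tuple(map(int,q)),2,(0,0,255),-1)
cv2.imwrite("pics/k.png",np.hstack([c,crop(t,215,140,70,70,6)]))
E
python3 pl.py 462.4 105 -35 64
```

```text
t 13.50 tcp [461.5 104.6  13.8] psi 63.68 F [ 0.2 -0.8 -0.3] gap 42.5 grip 0.0 q [-12.  36. 120. -49.]
travel [0.0007 0.0006 0.0488] roll -0.3
```

View pics/k.png

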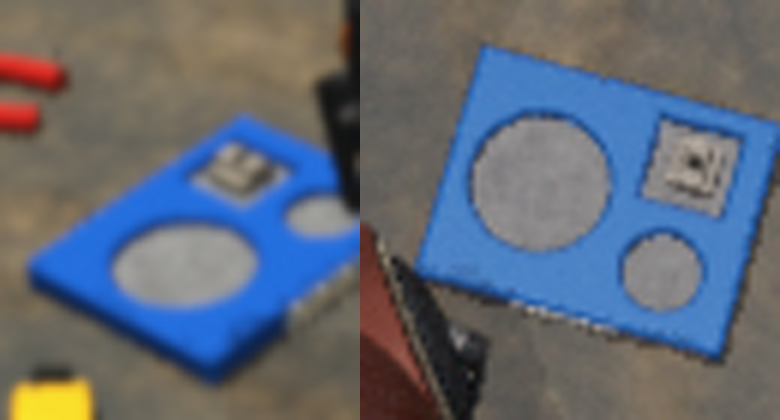

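The dark nut lies flat in its recess. Now the bright nut.

Converted, 0.048 m / 0.75 = 0.064, 0.046 m / 0.75 = 0.0613.

Request:
apply_moves(
  targets=[
    {"jaw": 0,"travel": [0.0013,0.0013,0.016],"roll": 0},
    {"jaw": 0,"travel": [0.0013,0.0013,0.0373],"roll": 0},
    {"jaw": 0,"travel": [0.0013,0.0013,0.0533],"roll": 0},
    {"jaw": 0.1,"travel": [0.0013,0.0013,0.0613],"roll": 0},
    {"jaw": 0.2,"travel": [0.0013,0.0013,0.064],"roll": 0},
    {"jaw": 0.5,"travel": [0.0013,0.0013,0.064],"roll": 0},
    {"jaw": 0.8,"travel": [0.0013,0.0013,0.064],"roll": 0},
    {"jaw": 0.8,"travel": [0.0013,0.0013,0.064],"roll": 0},
  ],
)

```text
t: 14.5
tcp_pos: [463.4, 105.3, -33.5]
orientation: [[0.443, 0.896, 0.001], [0.896, -0.443, 0.0], [0.001, 0.0, -1.0]]
contact_force: [0.8, -0.2, 0.1]
finger_gap: 20.0
grasp_force: 39.1
```

Converted, -0.09 m / 0.75 = -0.12, -0.08 m / 0.75 = -0.1067.

Request:
apply_moves(
  targets=[
    {"jaw": 0.8,"travel": [0,0,0],"roll": 0},
    {"jaw": 0.8,"travel": [0,0,0],"roll": 0},
    {"jaw": 0.8,"travel": [0,0,0],"roll": 0},
    {"jaw": 0.8,"travel": [0,0,-0.0133],"roll": 0},
    {"jaw": 0.8,"travel": [0,0,-0.0533],"roll": 0},
    {"jaw": 0.8,"travel": [0,0,-0.1067],"roll": 0},
    {"jaw": 0.8,"travel": [0,0,-0.12],"roll": 0},
    {"jaw": 0.8,"travel": [0,0,-0.12],"roll": 0},
  ],
)

```text
t: 15.5
tcp_pos: [463.4, 105.3, 56.8]
orientation: [[0.443, 0.896, 0.001], [0.896, -0.443, 0.0], [0.001, 0.001, -1.0]]
contact_force: [0.5, -0.3, -1.6]
finger_gap: 20.1
grasp_force: 39.2
```

```bash
python3 pl.py 612.8 -243.8 55 105 612.8 -243.8 -21 105
```

```text
t 15.50 tcp [463.4 105.3  56.8] psi 63.68 F [ 0.5 -0.3 -1.6] gap 20.1 grip 39.2 q [-11.  32. 118. -48.]
travel [-0.2466  0.2887  0.0018] roll -41.3
travel [0.    0.    0.076] roll 0.0
```

Converted, 0.2885 m / 0.75 = 0.3847, -0.02 m / 0.75 = -0.0267, -41 degrees / 180 = -0.2278.

Request:
apply_moves(
  targets=[
    {"jaw": 0.8,"travel": [-0.02,0.0233,-0.0133],"roll": -0.0111},
    {"jaw": 0.8,"travel": [-0.0653,0.076,-0.0267],"roll": -0.0444},
    {"jaw": 0.8,"travel": [-0.116,0.136,-0.0267],"roll": -0.0778},
    {"jaw": 0.8,"travel": [-0.1667,0.1947,-0.0267],"roll": -0.1167},
    {"jaw": 0.8,"travel": [-0.2173,0.2547,-0.0267],"roll": -0.1556},
    {"jaw": 0.8,"travel": [-0.268,0.3133,-0.0267],"roll": -0.1944},
    {"jaw": 0.8,"travel": [-0.3093,0.3613,-0.0133],"roll": -0.2222},
    {"jaw": 0.8,"travel": [-0.3287,0.3847,0],"roll": -0.2278},
  ],
)

```text
t: 16.5
tcp_pos: [611.2, -248.0, 53.2]
orientation: [[-0.25, 0.968, -0.003], [0.968, 0.25, -0.001], [0.0, -0.003, -1.0]]
contact_force: [-0.6, 0.9, 0.2]
finger_gap: 20.5
grasp_force: 39.2
```

Converted, 0.04 m / 0.75 = 0.0533, 0.035 m / 0.75 = 0.0467.

Request:
apply_moves(
  targets=[
    {"jaw": 0.8,"travel": [0,0,0],"roll": 0},
    {"jaw": 0.8,"travel": [0,0,0.0133],"roll": 0},
    {"jaw": 0.8,"travel": [0,0,0.0333],"roll": 0},
    {"jaw": 0.8,"travel": [0,0,0.0467],"roll": 0},
    {"jaw": 0.8,"travel": [0,0,0.0533],"roll": 0},
    {"jaw": 0.8,"travel": [0,0,0.0533],"roll": 0},
    {"jaw": 0.8,"travel": [0,0,0.0533],"roll": 0},
    {"jaw": 0.8,"travel": [0,0,0.0533],"roll": 0},
  ],
)

```text
t: 17.5
tcp_pos: [612.9, -243.7, 16.8]
orientation: [[-0.253, 0.967, 0.001], [0.967, 0.253, -0.0], [-0.001, 0.001, -1.0]]
contact_force: [0.0, 0.1, -0.5]
finger_gap: 20.4
grasp_force: 39.2
```

```bash
python3 pl.py 612.8 -243.8 -20 105
```

```text
t 17.50 tcp [ 612.9 -243.7   16.8] psi 104.68 F [ 0.   0.1 -0.5] gap 20.4 grip 39.2 q [31. 48. 89. 18.]
travel [-0.     -0.0001  0.0368] roll -0.3
```

Converted, 0.037 m / 0.75 = 0.0493, 0.036 m / 0.75 = 0.048.

Request:
apply_moves(
  targets=[
    {"jaw": 0.8,"travel": [0,0,0.0133],"roll": 0},
    {"jaw": 0.8,"travel": [0,0,0.0267],"roll": 0},
    {"jaw": 0.8,"travel": [0,0,0.036],"roll": 0},
    {"jaw": 0.8,"travel": [0,0,0.0427],"roll": 0},
    {"jaw": 0.8,"travel": [0,0,0.0453],"roll": 0},
    {"jaw": 0.8,"travel": [0,0,0.048],"roll": 0},
    {"jaw": 0.8,"travel": [0,0,0.0493],"roll": 0},
    {"jaw": 0.8,"travel": [0,0,0.0493],"roll": 0},
  ],
)

```text
t: 18.5
tcp_pos: [612.7, -243.6, -20.6]
orientation: [[-0.254, 0.967, 0.0], [0.967, 0.254, -0.0], [-0.0, 0.0, -1.0]]
contact_force: [0.5, 0.1, 0.6]
finger_gap: 20.6
grasp_force: 39.3
```

Converted, -0.075 m / 0.75 = -0.1, -0.07 m / 0.75 = -0.0933.

Request:
apply_moves(
  targets=[
    {"jaw": 0.4,"travel": [0,0,0],"roll": 0},
    {"jaw": 0.35,"travel": [0,0,0],"roll": 0},
    {"jaw": 0.35,"travel": [0,0,0],"roll": 0},
    {"jaw": 0.35,"travel": [0,0,-0.0067],"roll": 0},
    {"jaw": 0.35,"travel": [0,0,-0.0267],"roll": 0},
    {"jaw": 0.3,"travel": [0,0,-0.06],"roll": 0},
    {"jaw": 0,"travel": [0,0,-0.0933],"roll": 0},
    {"jaw": 0,"travel": [0,0,-0.1],"roll": 0},
  ],
)

```text
t: 19.5
tcp_pos: [614.5, -244.0, 57.3]
orientation: [[-0.253, 0.967, 0.005], [0.967, 0.253, -0.002], [-0.003, 0.005, -1.0]]
contact_force: [-0.4, -0.0, 0.1]
finger_gap: 42.7
grasp_force: 0.0
```

```bash
python3 pl.py 443.1 -207.2 53 104.7 443.1 -207.2 -10 104.7
```

```text
t 19.50 tcp [ 614.5 -244.    57.3] psi 104.68 F [-0.4 -0.   0.1] gap 42.7 grip 0.0 q [31. 45. 88. 19.]
travel [ 0.079  -0.1565  0.0043] roll -0.0
travel [0.    0.    0.063] roll 0.0
```

Converted, -0.155 m / 0.75 = -0.2067, -0.151 m / 0.75 = -0.2013.

Request:
apply_moves(
  targets=[
    {"jaw": 0,"travel": [0.0093,-0.02,0],"roll": 0},
    {"jaw": 0,"travel": [0.0333,-0.0667,0],"roll": 0},
    {"jaw": 0,"travel": [0.064,-0.1267,0],"roll": 0},
    {"jaw": 0,"travel": [0.0893,-0.176,0],"roll": 0},
    {"jaw": 0,"travel": [0.102,-0.2013,0],"roll": 0},
    {"jaw": 0,"travel": [0.1047,-0.2067,0],"roll": 0},
    {"jaw": 0,"travel": [0.1047,-0.2067,0.0067],"roll": 0},
    {"jaw": 0,"travel": [0.1047,-0.2067,0.0133],"roll": 0},
  ],
)

```text
t: 20.5
tcp_pos: [444.1, -207.1, 43.8]
orientation: [[-0.254, 0.967, 0.001], [0.967, 0.254, -0.0], [-0.0, 0.001, -1.0]]
contact_force: [-1.3, -0.5, 0.3]
finger_gap: 42.4
grasp_force: 0.0
```

Request:
apply_moves(
  targets=[
    {"jaw": 0,"travel": [0,0,0.02],"roll": 0},
    {"jaw": 0,"travel": [0,0,0.04],"roll": 0},
    {"jaw": 0,"travel": [0,0,0.06],"roll": 0},
    {"jaw": 0,"travel": [0,0,0.0707],"roll": 0},
    {"jaw": 0.4,"travel": [0,0,0.0733],"roll": 0},
    {"jaw": 0.8,"travel": [0,0,0.0733],"roll": 0},
    {"jaw": 1,"travel": [0,0,0.0733],"roll": 0},
    {"jaw": 1,"travel": [0,0,0.0733],"roll": 0},
  ],
)

```text
t: 21.5
tcp_pos: [442.9, -207.1, -10.4]
orientation: [[-0.253, 0.967, 0.001], [0.967, 0.253, -0.0], [-0.0, 0.001, -1.0]]
contact_force: [0.8, 0.5, -0.2]
finger_gap: 5.5
grasp_force: 39.0
```

Converted, -0.03 m / 0.75 = -0.04, -0.02 m / 0.75 = -0.0267.

Request:
apply_moves(
  targets=[
    {"jaw": 1,"travel": [0,0,0],"roll": 0},
    {"jaw": 1,"travel": [0,0,0],"roll": 0},
    {"jaw": 1,"travel": [0,0,0],"roll": 0},
    {"jaw": 1,"travel": [0,0,0],"roll": 0},
    {"jaw": 1,"travel": [0,0,0],"roll": 0},
    {"jaw": 1,"travel": [0,0,-0.0067],"roll": 0},
    {"jaw": 1,"travel": [0,0,-0.0267],"roll": 0},
    {"jaw": 1,"travel": [0,0,-0.04],"roll": 0},
  ],
)

```text
t: 22.5
tcp_pos: [443.2, -207.1, 20.5]
orientation: [[-0.254, 0.967, 0.001], [0.967, 0.254, -0.0], [-0.001, 0.001, -1.0]]
contact_force: [0.4, 0.6, -1.5]
finger_gap: 5.7
grasp_force: 39.0
```

```bash
python3 - <<'E'
from h import *
s=viewer.read_camera("side")[:,:,::-1]
p=telemetry.sense()["tcp_pos"]
cv2.imwrite("pics/l.png",cv2.convertScaleAbs(crop(s,240,110,90,75,8),alpha=1.5,beta=20))
E
python3 pl.py 597.1 -186.9 30 104.7
```

```text
t 22.55 tcp [ 443.9 -207.4   21.5] psi 104.68 F [ 0.1 -0.2  0.6] gap 5.4 grip 39.0 q [ 35.  37. 117.  14.]
travel [-0.019   0.1534 -0.0085] roll -0.0
```

View pics/l.png

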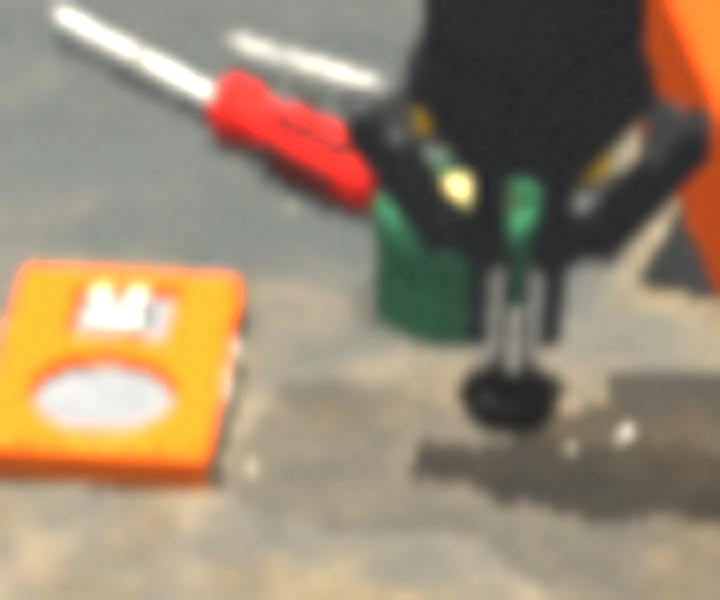

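The small knob hangs upright in the gripper, and the bright nut is in its recess. Moving the knob to the orange tray.

Converted, 0.154 m / 0.75 = 0.2053, -0.019 m / 0.75 = -0.0253.

Request:
apply_moves(
  targets=[
    {"jaw": 1,"travel": [0,0,-0.0133],"roll": 0},
    {"jaw": 1,"travel": [-0.0027,0.02,-0.0267],"roll": 0},
    {"jaw": 1,"travel": [-0.008,0.0667,-0.0267],"roll": 0},
    {"jaw": 1,"travel": [-0.0147,0.1267,-0.0267],"roll": 0},
    {"jaw": 1,"travel": [-0.0213,0.176,-0.0267],"roll": 0},
    {"jaw": 1,"travel": [-0.0253,0.2,-0.0267],"roll": 0},
    {"jaw": 1,"travel": [-0.026,0.2053,-0.0267],"roll": 0},
    {"jaw": 1,"travel": [-0.026,0.2053,-0.0267],"roll": 0},
  ],
)

```text
t: 23.55
tcp_pos: [595.6, -186.9, 39.1]
orientation: [[-0.253, 0.967, -0.002], [0.967, 0.253, 0.0], [0.0, -0.001, -1.0]]
contact_force: [-0.0, -0.7, 0.0]
finger_gap: 5.3
grasp_force: 39.1
```

Converted, 0.036 m / 0.75 = 0.048, 0.035 m / 0.75 = 0.0467.

Request:
apply_moves(
  targets=[
    {"jaw": 1,"travel": [0,0,0.0067],"roll": 0},
    {"jaw": 1,"travel": [0,0,0.02],"roll": 0},
    {"jaw": 1,"travel": [0,0,0.0333],"roll": 0},
    {"jaw": 1,"travel": [0,0,0.0413],"roll": 0},
    {"jaw": 1,"travel": [0,0,0.0453],"roll": 0},
    {"jaw": 1,"travel": [0,0,0.0467],"roll": 0},
    {"jaw": 1,"travel": [0,0,0.048],"roll": 0},
    {"jaw": 1,"travel": [0,0,0.048],"roll": 0},
  ],
)

```text
t: 24.55
tcp_pos: [596.7, -186.8, 3.4]
orientation: [[-0.254, 0.967, 0.0], [0.967, 0.254, -0.0], [-0.0, 0.0, -1.0]]
contact_force: [0.4, 0.2, -0.6]
finger_gap: 5.6
grasp_force: 39.1
```

```bash
python3 pl.py 597.1 -186.9 2 104.7
```

```text
t 24.55 tcp [ 596.7 -186.8    3.4] psi 104.69 F [ 0.4  0.2 -0.6] gap 5.6 grip 39.1 q [26. 47. 96. 12.]
travel [-0.0002  0.0003  0.0014] roll -0.0
```

Converted, -0.06 m / 0.75 = -0.08, -0.05 m / 0.75 = -0.0667.

Request:
apply_moves(
  targets=[
    {"jaw": 1,"travel": [0,0,0.0013],"roll": 0},
    {"jaw": 1,"travel": [0,0,0.002],"roll": 0},
    {"jaw": 0.6,"travel": [0,0,0.002],"roll": 0},
    {"jaw": 0.3,"travel": [0,0,0.002],"roll": 0},
    {"jaw": 0.2,"travel": [0,0,0],"roll": 0},
    {"jaw": 0.1,"travel": [0,0,-0.0267],"roll": 0},
    {"jaw": 0,"travel": [0,0,-0.0667],"roll": 0},
    {"jaw": 0,"travel": [0,0,-0.08],"roll": 0},
  ],
)

```text
t: 25.55
tcp_pos: [598.6, -187.0, 66.5]
orientation: [[-0.254, 0.967, 0.005], [0.967, 0.254, -0.001], [-0.002, 0.005, -1.0]]
contact_force: [0.4, 0.3, 0.4]
finger_gap: 42.7
grasp_force: 0.0
```

```bash
python3 pl.py 435.5 -4.2 60 90 435.5 -4.2 -7 90
```

```text
t 25.55 tcp [ 598.6 -187.    66.5] psi 104.69 F [0.4 0.3 0.4] gap 42.7 grip 0.0 q [27. 42. 93. 14.]
travel [ 0.2182 -0.1115  0.0065] roll 14.7
travel [0.    0.    0.067] roll 0.0
```

Converted, 0.2175 m / 0.75 = 0.29, 0.209 m / 0.75 = 0.2787, 14.7 degrees / 180 = 0.0817.

Request:
apply_moves(
  targets=[
    {"jaw": 0,"travel": [0.0187,-0.0093,0],"roll": 0.0056},
    {"jaw": 0,"travel": [0.0693,-0.0347,0],"roll": 0.0167},
    {"jaw": 0,"travel": [0.1267,-0.064,0],"roll": 0.0333},
    {"jaw": 0,"travel": [0.1867,-0.094,0],"roll": 0.05},
    {"jaw": 0,"travel": [0.24,-0.1213,0],"roll": 0.0667},
    {"jaw": 0,"travel": [0.2787,-0.14,0],"roll": 0.0778},
    {"jaw": 0,"travel": [0.29,-0.146,0],"roll": 0.0817},
    {"jaw": 0,"travel": [0.29,-0.146,0],"roll": 0.0817},
  ],
)

```text
t: 26.55
tcp_pos: [436.1, -4.3, 63.5]
orientation: [[-0.001, 1.0, 0.001], [1.0, 0.001, -0.0], [-0.0, 0.001, -1.0]]
contact_force: [-0.2, -0.2, 0.6]
finger_gap: 42.4
grasp_force: 0.0
```

Request:
apply_moves(
  targets=[
    {"jaw": 0,"travel": [0,0,0],"roll": 0},
    {"jaw": 0,"travel": [0,0,0.0133],"roll": 0},
    {"jaw": 0,"travel": [0,0,0.0333],"roll": 0},
    {"jaw": 0,"travel": [0,0,0.0467],"roll": 0},
    {"jaw": 0,"travel": [0,0,0.0467],"roll": 0},
    {"jaw": 0,"travel": [0,0,0.0467],"roll": 0},
    {"jaw": 0,"travel": [0,0,0.0467],"roll": 0},
    {"jaw": 0,"travel": [0,0,0.0467],"roll": 0},
  ],
)

```text
t: 27.55
tcp_pos: [435.8, -4.1, 28.6]
orientation: [[0.0, 1.0, 0.001], [1.0, -0.0, 0.0], [0.0, 0.001, -1.0]]
contact_force: [0.2, -0.9, -0.1]
finger_gap: 43.0
grasp_force: 0.0
```

```bash
python3 pl.py 435.5 -4.2 -7 90
```

```text
t 27.55 tcp [435.8  -4.1  28.6] psi 89.99 F [ 0.2 -0.9 -0.1] gap 43.0 grip 0.0 q [  6.  33. 125. -20.]
travel [-0.0001 -0.0003  0.0356] roll -0.0
```

Request:
apply_moves(
  targets=[
    {"jaw": 0,"travel": [0,0,0.016],"roll": 0},
    {"jaw": 0,"travel": [0,0,0.0347],"roll": 0},
    {"jaw": 0,"travel": [0,0,0.0453],"roll": 0},
    {"jaw": 0,"travel": [0,0,0.048],"roll": 0},
    {"jaw": 0.4,"travel": [0,0,0.048],"roll": 0},
    {"jaw": 0.8,"travel": [0,0,0.048],"roll": 0},
    {"jaw": 1,"travel": [0,0,0.048],"roll": 0},
    {"jaw": 1,"travel": [0,0,0.048],"roll": 0},
  ],
)

```text
t: 28.55
tcp_pos: [435.7, -4.2, -7.5]
orientation: [[0.0, 1.0, 0.001], [1.0, -0.0, 0.0], [0.0, 0.001, -1.0]]
contact_force: [0.3, 1.1, 1.2]
finger_gap: 5.9
grasp_force: 39.1
```

Request:
apply_moves(
  targets=[
    {"jaw": 1,"travel": [0,0,0],"roll": 0},
    {"jaw": 1,"travel": [0,0,0],"roll": 0},
    {"jaw": 1,"travel": [0,0,0],"roll": 0},
    {"jaw": 1,"travel": [0,0,-0.0133],"roll": 0},
    {"jaw": 1,"travel": [0,0,-0.04],"roll": 0},
    {"jaw": 1,"travel": [0,0,-0.0667],"roll": 0},
    {"jaw": 1,"travel": [0,0,-0.0733],"roll": 0},
    {"jaw": 1,"travel": [0,0,-0.0733],"roll": 0},
  ],
)

```text
t: 29.55
tcp_pos: [435.5, -4.2, 47.3]
orientation: [[0.0, 1.0, 0.0], [1.0, -0.0, 0.0], [0.0, 0.0, -1.0]]
contact_force: [0.2, -0.9, -1.0]
finger_gap: 5.9
grasp_force: 39.2
```

```bash
python3 pl.py 611.3 53.7 48 90 611.3 53.7 6 90
```

```text
t 29.55 tcp [435.5  -4.2  47.3] psi 89.98 F [ 0.2 -0.9 -1. ] gap 5.9 grip 39.2 q [  7.  31. 124. -19.]
travel [ 0.058   0.1758 -0.0007] roll -0.0
travel [0.    0.    0.042] roll 0.0
```

Request:
apply_moves(
  targets=[
    {"jaw": 1,"travel": [0.0067,0.02,0],"roll": 0},
    {"jaw": 1,"travel": [0.0227,0.0707,0],"roll": 0},
    {"jaw": 1,"travel": [0.044,0.1333,0],"roll": 0},
    {"jaw": 1,"travel": [0.0627,0.1907,0],"roll": 0},
    {"jaw": 1,"travel": [0.0747,0.2267,0],"roll": 0},
    {"jaw": 1,"travel": [0.0773,0.2347,0],"roll": 0},
    {"jaw": 1,"travel": [0.0773,0.2347,0],"roll": 0},
    {"jaw": 1,"travel": [0.0773,0.2347,0.0067],"roll": 0},
  ],
)

```text
t: 30.55
tcp_pos: [610.2, 53.1, 42.0]
orientation: [[0.001, 1.0, -0.001], [1.0, -0.001, -0.001], [-0.001, -0.001, -1.0]]
contact_force: [-0.1, -0.1, -0.4]
finger_gap: 6.2
grasp_force: 39.2
```

Converted, 0.035 m / 0.75 = 0.0467, 0.034 m / 0.75 = 0.0453.

Request:
apply_moves(
  targets=[
    {"jaw": 1,"travel": [0,0,0.0133],"roll": 0},
    {"jaw": 1,"travel": [0,0,0.0267],"roll": 0},
    {"jaw": 1,"travel": [0,0,0.0373],"roll": 0},
    {"jaw": 1,"travel": [0,0,0.0427],"roll": 0},
    {"jaw": 1,"travel": [0,0,0.0453],"roll": 0},
    {"jaw": 1,"travel": [0,0,0.0467],"roll": 0},
    {"jaw": 1,"travel": [0,0,0.0467],"roll": 0},
    {"jaw": 1,"travel": [0,0,0.0467],"roll": 0},
  ],
)

```text
t: 31.55
tcp_pos: [611.7, 53.9, 7.5]
orientation: [[0.0, 1.0, 0.001], [1.0, -0.0, 0.0], [0.0, 0.001, -1.0]]
contact_force: [-0.7, -0.0, -0.3]
finger_gap: 6.0
grasp_force: 39.2
```

```bash
python3 pl.py 611.3 53.7 4.8 90
```

```text
t 31.55 tcp [611.7  53.9   7.5] psi 89.99 F [-0.7 -0.  -0.3] gap 6.0 grip 39.2 q [  1.  45.  97. -20.]
travel [-0.0002 -0.0004  0.0027] roll -0.0
```

Converted, -0.055 m / 0.75 = -0.0733, -0.025 m / 0.75 = -0.0333.

Request:
apply_moves(
  targets=[
    {"jaw": 1,"travel": [0,0,0.002],"roll": 0},
    {"jaw": 1,"travel": [0,0,0.0033],"roll": 0},
    {"jaw": 1,"travel": [0,0,0.0033],"roll": 0},
    {"jaw": 0.6,"travel": [0,0,0.0033],"roll": 0},
    {"jaw": 0.3,"travel": [0,0,0.0033],"roll": 0},
    {"jaw": 0.1,"travel": [0,0,0],"roll": 0},
    {"jaw": 0,"travel": [0,0,-0.0333],"roll": 0},
    {"jaw": 0,"travel": [0,0,-0.0733],"roll": 0},
  ],
)

```text
t: 32.55
tcp_pos: [611.0, 53.8, 62.4]
orientation: [[0.0, 1.0, -0.002], [1.0, -0.0, -0.0], [-0.0, -0.002, -1.0]]
contact_force: [-0.1, -0.7, -0.1]
finger_gap: 42.5
grasp_force: 0.0
```

```bash
python3 pl.py 445.9 194.9 62 90 445.9 194.9 -16 90
```

```text
t 32.55 tcp [611.   53.8  62.4] psi 89.99 F [-0.1 -0.7 -0.1] gap 42.5 grip 0.0 q [  2.  41.  96. -19.]
travel [ 0.1411 -0.1651  0.0004] roll -0.0
travel [0.    0.    0.078] roll 0.0
```

Converted, -0.165 m / 0.75 = -0.22, -0.154 m / 0.75 = -0.2053.

Request:
apply_moves(
  targets=[
    {"jaw": 0,"travel": [0.0133,-0.016,0],"roll": 0},
    {"jaw": 0,"travel": [0.048,-0.056,0],"roll": 0},
    {"jaw": 0,"travel": [0.0933,-0.1093,0],"roll": 0},
    {"jaw": 0,"travel": [0.14,-0.164,0],"roll": 0},
    {"jaw": 0,"travel": [0.176,-0.2053,0],"roll": 0},
    {"jaw": 0,"travel": [0.188,-0.22,0],"roll": 0},
    {"jaw": 0,"travel": [0.188,-0.22,0],"roll": 0},
    {"jaw": 0,"travel": [0.188,-0.22,0.0133],"roll": 0},
  ],
)

```text
t: 33.55
tcp_pos: [448.7, 193.7, 52.3]
orientation: [[0.003, 1.0, 0.003], [1.0, -0.003, 0.0], [0.0, 0.003, -1.0]]
contact_force: [0.2, -0.7, 0.5]
finger_gap: 42.4
grasp_force: 0.0
```

Converted, 0.025 m / 0.75 = 0.0333, 0.02 m / 0.75 = 0.0267.

Request:
apply_moves(
  targets=[
    {"jaw": 0,"travel": [0,0,0.0133],"roll": 0},
    {"jaw": 0,"travel": [0,0,0.0267],"roll": 0},
    {"jaw": 0,"travel": [0,0,0.0333],"roll": 0},
    {"jaw": 0,"travel": [0,0,0.0333],"roll": 0},
    {"jaw": 0,"travel": [0,0,0.0333],"roll": 0},
    {"jaw": 0,"travel": [0,0,0.0333],"roll": 0},
    {"jaw": 0,"travel": [0,0,0.0333],"roll": 0},
    {"jaw": 0,"travel": [0,0,0.0333],"roll": 0},
  ],
)

```text
t: 34.55
tcp_pos: [446.7, 194.9, 27.4]
orientation: [[0.0, 1.0, 0.0], [1.0, -0.0, 0.0], [0.0, 0.0, -1.0]]
contact_force: [-0.7, 0.2, -0.4]
finger_gap: 42.8
grasp_force: 0.0
```

```bash
python3 pl.py 445.9 194.9 -16 90
```

```text
t 34.55 tcp [446.7 194.9  27.4] psi 89.99 F [-0.7  0.2 -0.4] gap 42.8 grip 0.0 q [-18.  36. 118. -41.]
travel [-0.     -0.0008  0.0434] roll -0.0
```

Converted, 0.043 m / 0.75 = 0.0573, 0.042 m / 0.75 = 0.056.

Request:
apply_moves(
  targets=[
    {"jaw": 0,"travel": [0,-0.0013,0.02],"roll": 0},
    {"jaw": 0,"travel": [0,-0.0013,0.0427],"roll": 0},
    {"jaw": 0,"travel": [0,-0.0013,0.056],"roll": 0},
    {"jaw": 0,"travel": [0,-0.0013,0.0573],"roll": 0},
    {"jaw": 0.4,"travel": [0,-0.0013,0.0573],"roll": 0},
    {"jaw": 0.8,"travel": [0,-0.0013,0.0573],"roll": 0},
    {"jaw": 1,"travel": [0,-0.0013,0.0573],"roll": 0},
    {"jaw": 1,"travel": [0,-0.0013,0.0573],"roll": 0},
  ],
)

```text
t: 35.55
tcp_pos: [445.9, 195.1, -15.3]
orientation: [[0.0, 1.0, 0.001], [1.0, -0.0, 0.0], [0.0, 0.001, -1.0]]
contact_force: [0.1, -0.3, 3.0]
finger_gap: 8.4
grasp_force: 39.0
```

Converted, -0.08 m / 0.75 = -0.1067, -0.065 m / 0.75 = -0.0867.

Request:
apply_moves(
  targets=[
    {"jaw": 1,"travel": [0,0,0],"roll": 0},
    {"jaw": 1,"travel": [0,0,0],"roll": 0},
    {"jaw": 1,"travel": [0,0,0],"roll": 0},
    {"jaw": 1,"travel": [0,0,-0.0133],"roll": 0},
    {"jaw": 1,"travel": [0,0,-0.0467],"roll": 0},
    {"jaw": 1,"travel": [0,0,-0.0867],"roll": 0},
    {"jaw": 1,"travel": [0,0,-0.1067],"roll": 0},
    {"jaw": 1,"travel": [0,0,-0.1067],"roll": 0},
  ],
)

```text
t: 36.55
tcp_pos: [446.2, 195.1, 65.3]
orientation: [[0.0, 1.0, 0.002], [1.0, -0.0, 0.001], [0.001, 0.002, -1.0]]
contact_force: [1.3, -0.1, -1.0]
finger_gap: 8.4
grasp_force: 39.0
```

```bash
python3 pl.py 570.5 -1.6 64 90 570.5 -1.6 -3 90
```

```text
t 36.55 tcp [446.2 195.1  65.3] psi 89.98 F [ 1.3 -0.1 -1. ] gap 8.4 grip 39.0 q [-17.  32. 116. -39.]
travel [-0.1966  0.1244  0.0013] roll -0.0
travel [0.    0.    0.067] roll 0.0
```

Converted, -0.1965 m / 0.75 = -0.262, -0.194 m / 0.75 = -0.2587.

Request:
apply_moves(
  targets=[
    {"jaw": 1,"travel": [-0.0173,0.0107,0],"roll": 0},
    {"jaw": 1,"travel": [-0.0627,0.04,0],"roll": 0},
    {"jaw": 1,"travel": [-0.12,0.076,0],"roll": 0},
    {"jaw": 1,"travel": [-0.18,0.1133,0],"roll": 0},
    {"jaw": 1,"travel": [-0.2333,0.1467,0],"roll": 0},
    {"jaw": 1,"travel": [-0.2587,0.164,0],"roll": 0},
    {"jaw": 1,"travel": [-0.262,0.166,0],"roll": 0},
    {"jaw": 1,"travel": [-0.262,0.166,0],"roll": 0},
  ],
)

```text
t: 37.55
tcp_pos: [568.9, 0.6, 63.8]
orientation: [[-0.002, 1.0, -0.002], [1.0, 0.002, 0.002], [0.002, -0.002, -1.0]]
contact_force: [0.9, 0.3, -0.8]
finger_gap: 8.3
grasp_force: 39.0
```

Converted, 0.065 m / 0.75 = 0.0867, 0.063 m / 0.75 = 0.084.

Request:
apply_moves(
  targets=[
    {"jaw": 1,"travel": [0,0,0.0133],"roll": 0},
    {"jaw": 1,"travel": [0,0,0.04],"roll": 0},
    {"jaw": 1,"travel": [0,0,0.064],"roll": 0},
    {"jaw": 1,"travel": [0,0,0.0773],"roll": 0},
    {"jaw": 1,"travel": [0,0,0.084],"roll": 0},
    {"jaw": 1,"travel": [0,0,0.0867],"roll": 0},
    {"jaw": 1,"travel": [0,0,0.0867],"roll": 0},
    {"jaw": 1,"travel": [0,0,0.0867],"roll": 0},
  ],
)

```text
t: 38.55
tcp_pos: [570.4, -1.7, -0.3]
orientation: [[0.0, 1.0, 0.001], [1.0, -0.0, 0.0], [0.0, 0.001, -1.0]]
contact_force: [0.8, 0.2, -0.1]
finger_gap: 8.6
grasp_force: 39.0
```

```bash
python3 pl.py 570.5 -1.6 -3 90
```

```text
t 38.55 tcp [ 5.704e+02 -1.700e+00 -3.000e-01] psi 89.98 F [ 0.8  0.2 -0.1] gap 8.6 grip 39.0 q [  6.  43. 105. -17.]
travel [0.0001 0.0001 0.0027] roll -0.0
```

Converted, 0.003 m / 0.75 = 0.004, 0.0015 m / 0.75 = 0.002.

Request:
apply_moves(
  targets=[
    {"jaw": 1,"travel": [0,0,0.002],"roll": 0},
    {"jaw": 1,"travel": [0,0,0.004],"roll": 0},
    {"jaw": 1,"travel": [0,0,0.004],"roll": 0},
    {"jaw": 1,"travel": [0,0,0.004],"roll": 0},
    {"jaw": 0.7,"travel": [0,0,0.004],"roll": 0},
    {"jaw": 0.4,"travel": [0,0,0.004],"roll": 0},
    {"jaw": 0.3,"travel": [0,0,0.004],"roll": 0},
    {"jaw": 0.3,"travel": [0,0,0.004],"roll": 0},
  ],
)

```text
t: 39.55
tcp_pos: [570.0, -1.7, -3.9]
orientation: [[0.0, 1.0, -0.0], [1.0, -0.0, 0.0], [0.0, -0.0, -1.0]]
contact_force: [0.7, 0.8, -0.2]
finger_gap: 30.4
grasp_force: 0.0
```

Converted, -0.25 m / 0.75 = -0.3333, -0.19 m / 0.75 = -0.2533.

Request:
apply_moves(
  targets=[
    {"jaw": 0.3,"travel": [0,0,-0.0133],"roll": 0},
    {"jaw": 0.3,"travel": [0,0,-0.0533],"roll": 0},
    {"jaw": 0.3,"travel": [0,0,-0.1067],"roll": 0},
    {"jaw": 0.3,"travel": [-0.04,-0.0267,-0.16],"roll": 0},
    {"jaw": 0.3,"travel": [-0.1067,-0.0667,-0.1867],"roll": 0},
    {"jaw": 0.3,"travel": [-0.1733,-0.1067,-0.1867],"roll": 0},
    {"jaw": 0.3,"travel": [-0.2533,-0.1333,-0.1867],"roll": 0},
    {"jaw": 0.3,"travel": [-0.3333,-0.1333,-0.1867],"roll": 0},
  ],
)

```text
t: 40.55
tcp_pos: [468.4, -253.2, 137.4]
orientation: [[0.0, 1.0, 0.0], [1.0, -0.0, -0.001], [-0.001, 0.0, -1.0]]
contact_force: [0.7, -0.5, 0.6]
finger_gap: 29.8
grasp_force: 0.0
```

Converted, -0.16 m / 0.75 = -0.2133, -0.14 m / 0.75 = -0.1867.

Request:
apply_moves(
  targets=[
    {"jaw": 0.3,"travel": [-0.0667,0,0],"roll": 0},
    {"jaw": 0.3,"travel": [-0.1333,0,0],"roll": 0},
    {"jaw": 0.3,"travel": [-0.1867,0,0],"roll": 0},
    {"jaw": 0.3,"travel": [-0.2133,0,0],"roll": 0},
    {"jaw": 0.3,"travel": [-0.2133,0,0],"roll": 0},
    {"jaw": 0.3,"travel": [-0.2133,0,0],"roll": 0},
    {"jaw": 0.3,"travel": [-0.2133,0,0],"roll": 0},
    {"jaw": 0.3,"travel": [-0.2133,0,0],"roll": 0},
  ],
)

```text
t: 41.55
tcp_pos: [470.4, -410.5, 136.5]
orientation: [[-0.001, 1.0, 0.0], [1.0, 0.001, 0.0], [0.0, 0.0, -1.0]]
contact_force: [-0.3, 0.1, -0.5]
finger_gap: 29.8
grasp_force: 0.0
```

```bash
python3 - <<'E'
from h import *
s=viewer.read_camera("side")[:,:,::-1];t=viewer.read_camera("top")[:,:,::-1]
cv2.imwrite("pics/z.png",np.vstack([crop(t,200,135,195,75,4),crop(s,180,130,195,75,4)]))
E
python3 pl.py
```

```text
t 41.65 tcp [ 470.1 -411.1  136.4] psi 90.04 F [-0.3 -0.4  1.1] gap 30.1 grip 0.0 q [49. 37. 90. 28.]
```

View pics/z.png

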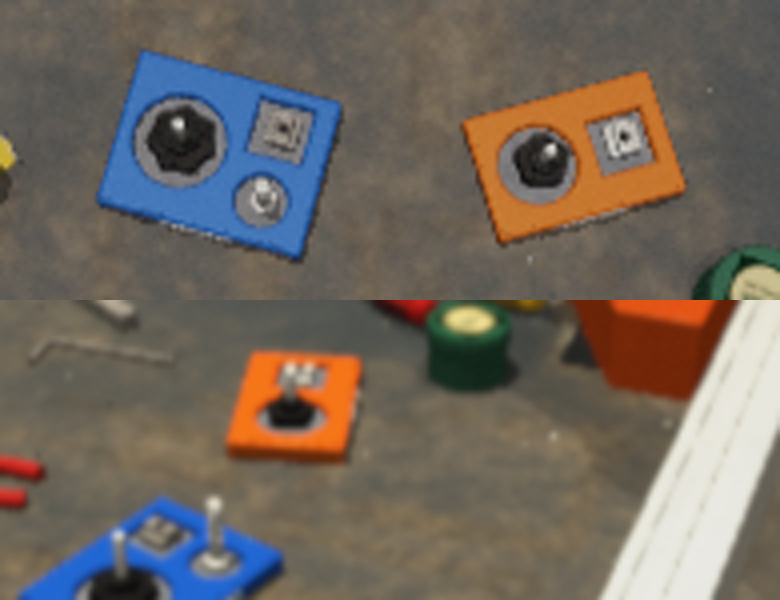

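All five pieces stand upright in their own recesses, and the tin is undisturbed. Handing in.

```bash
python3 -c "
from station import workorder
print(workorder.job_done())"
```

```text
the job is handed in; nothing more can be done
None
```

The job is handed in, with no verdict returned. The last picture shows all five pieces upright in their own recesses and released, the arm is clear, and the tin, tape measure and spanner were never touched.

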